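Returned fittings through the spring flap of the drop bin

ROBOT

A 6-joint arm with a two-finger parallel gripper is mounted at the origin on the work surface. World frame = base frame: x ahead of the robot, y to its left, z up, the work surface at z = 0. Lengths are in m, angles in rad, forces in N, time in s.
With the tool pointing down it reaches from about 0.35 to 0.775 m from the base axis. Payload 7.3 kg.
Tool frame: the origin (TCP) lies midway between the tips of the shut fingers; the grasp point (between the pads) lies 19 mm behind it; z points along the fingers, y is the direction in which the jaws open and shut (so a half turn about z gives the same grasp; the last joint's range is limited). The gripper opens to 92 mm and grips with 3 to 60 N. Pads are 19 mm wide; open, the fingers measure 130 mm over their backs; the gripper's body (75 mm by 190 mm) begins 47 mm behind the grasp point.
Start: joints at [-1.441, 0.342, 1.524, -0, 1.275, -0.146], TCP at [0.143, -0.505, 0.227] pointing down, gripper open.
Joint ranges: [-2.53, 2.53], [-0.77, 2.02], [0.04, 2.7], [-1, 4.14], [0.28, 2.66], [-3.11, 3.11]. Speed limits (rad/s): [2.57, 2.57, 3.14, 3.14, 3.14, 3.14].

INTERFACE

Orientations are given as [roll, pitch, yaw] about the fixed x, y, z axes, in that order (R = Rz(yaw) Ry(pitch) Rx(roll)).
In Python, from cell import robot gives the robot as it stands.
- The arm moves only by the shell command python3 -m crank 'ROWS' [FORCE]. ROWS is a JSON object of lists of equal length, an entry for each row: "claw": the opening, from 0 (shut) to 1 (fully open); "delta_pos": the shift along the tool's x, y, z in units of 25 mm (1.0 is 25 mm), a list of three; "roll": the turn about the tool's z in units of 6 degrees (1.0 is 6 degrees). In form: {"claw": [claw, ...], "delta_pos": [[dx, dy, dz], ...], "roll": [roll, ...]}. A call has exactly 8 rows; each row is the pose to reach, as a shift and turn from the pose commanded when the call began, along the tool's axes at that moment; what a row does not reach only later rows make up. A row lasts 1/12 s, in which the tool goes at most 41.7 mm and 7.16 degrees, less where a joint would pass 70% of its speed; a pose out of reach is approached as far as the arm can. A call with a gripper value outside its range is refused whole. The fingers move at their own pace and stop on an object; FORCE is the grip in N (left out, the last holds). Time passes only in rows, so rows that repeat a pose let the fingers close, or fill a call up. It gives the time, the measured TCP pose, the force and the opening at its end, in the units of the state.
- robot.observe(): the state, without advancing time (a new reading comes with each control period).
- robot.read_camera(name): name is "scene" or "side" or "wrist"; returns a dict with "color" (384x512x3 uint8, blue, green, red), "fx", "fy", "cx", "cy" (pixels), "rvec" (rotation vector, rad) and "tvec" (3), from world to camera coordinates, as OpenCV has them; the wrist camera has in their place "hand_eye" (4x4, takes a point from camera to tool coordinates, whose origin is the TCP and whose axes are the flange's). Camera axes: x right, y down, z forward; pixel columns grow to the right and rows downward; lengths in m; the calibration is good to about 2 mm. The wrist camera is an equidistant fisheye: a pixel r from the principal point sees the ray r / f radians off the axis. A picture is of the moment at which its call begins: read the wrist's pose just before it. There is no depth.
- robot.hand_in(): hands the job in, once; it reports no verdict.
The state is a dict: "time": time; "qpos": joint angles; "qvel": joint speeds; "joint_efforts": joint torques, N m; "tool_pos": TCP position; "tool_rot": TCP orientation; "contact_force": force on the tool from outside, world axes, zero at the start; "torque": the same for the moment, N m; "opening": finger opening in m.
Only numpy, scipy, OpenCV 4.12 (cv2) and the standard library are available. Lean on these libraries where they do the work, as an engineer would, in place of code of your own. Each camera call takes 0.05 s, during which the arm holds its last target.

TASK

Post the small carton that lies between the low rails on the drop bin's deck: push the bin's spring flap open with one finger, and while that finger holds it open push the carton along the rails and through with the other finger until it drops into the tub, so that the flap never bears on the carton. Then let the flap fall shut behind it. Push only: do not lift the carton, and leave the brass knob, the tape roll, the jar and the larger carton where they stand.

Things in the scene. Friction and masses are not known exactly. Their poses are not given: they have to be found in the camera images.
- bin: Drop bin, fixed to the table. Origin on the table top under the middle of the flap's opening; z up, x = the direction in which the carton is pushed, y to the left of that. Plywood deck: top at z 85 mm, x -180 to +20 mm, y -110 to +110 mm, ending in a drop into the tub. Outer frame up to z 135 mm: the gripper's body must stay above that.
- opening (a point): Deck-height point (z 85 mm) in the middle of the opening, at the bin's x = 0, y = 0; axes as the bin's. The opening is clear over y -82 to +82 mm, between two grey posts 12 mm thick with tops at z 135 mm. Nothing spans it from above, so fingers pointing down can travel through it.
- track (a point): Loading end of the track for the carton, on the deck at the bin's x -176, y -33, z 85 mm; axes as the bin's. Two steel rails, 8 mm high, 4 mm thick, with 52 mm clear between them, run from here straight along +x through the opening to the deck's edge (x +19 mm). The track's middle line is y -33 mm.
- tub (a point): Middle of the tub's rubber floor, at the bin's x 103, y 0, z 12 mm; axes as the bin's. Open-topped tub beyond the deck's edge: inside x +20 to +186 mm, y -102 to +102 mm, grey walls 8 mm thick with tops at z 125 mm. The carton drops 73 mm here.
- flap (a joint): Flap angle in rad: 0 shut, grows as its free edge swings into the bin (towards the bin's +x), stop at 1.5; it cannot swing outwards. Vertical hinge axis at x 0, y +78 mm in the bin's frame. A spring shuts it by itself: 0.10 N m when shut, 0.19 N m at 1.5 rad (a push of 2 to 6 N at 30 to 50 mm from the hinge).
- flap_edge (a point): Middle of the flap's free edge, 154 mm from the hinge axis and 115 mm over the table; its frame turns with the flap and is parallel to the bin's when shut. The flap is an aluminium panel 5 mm thick that covers 4 to 154 mm from the hinge axis and z 97 to 133 mm over the table: its lower edge clears the rails.
- carton: The small carton to post: brown cardboard, 50 mm long (its x), 44 mm wide (its y), 36 mm high, about 0.15 kg. Origin at the centre of its underside. It starts on the deck between the rails (4 mm play to each side), its x along the bin's x, 44 to 110 mm (centre) before the opening.
- knob: Bystander: brass cabinet knob, 28 mm across, 27 mm high, standing on the deck's corner left of the track. Origin at the centre of its foot.
- tape: Bystander: roll of clear tape lying flat on the table, 100 mm across, 48 mm high. Origin at the centre of its underside.
- jar: Bystander: closed glass jar on the table, 60 mm across, 75 mm high. Origin at the centre of its underside.
- hinge_box: Bystander: larger carton on the table, 90 x 60 x 50 mm high. Origin at the centre of its underside.
Not all that is in view belongs to the job. What is shaped like the carton but turquoise is not meant.

How it is judged:
On the way, in this order (a step that is already met when the one before it is completed fails the run):
1. a finger pushes the flap open (past 0.4 rad) while the carton's centre is still before the opening (value of joint flap above 0.4 rad and contact force between the fingers and flap above 0.1 N and x of carton in the frame of bin below 0 m), for 0.1 s.
2. the carton's centre is pushed past the opening while a finger still holds the flap open (value of joint flap above 0.6 rad and contact force between the fingers and flap above 0.1 N and x of carton in the frame of bin above 0.01 m), for 0.05 s.
At the end, for the whole second after the job is handed in: The carton lies at rest in the tub (its underside's centre less than 65 mm over the bin's foot, and inside the tub's walls), the flap is shut (under 0.06 rad), and each bystander is within 20 mm of where it stood (x of carton in the frame of bin between 0.02 and 0.19 m and y of carton in the frame of bin between -0.105 and 0.105 m and z of carton in the frame of bin below 0.065 m and value of joint flap below 0.06 rad and linear speed of carton below 0.02 m/s and distance of each of knob, tape, jar, hinge_box from where it was at the start of the episode below 0.02 m); the robot touches nothing.
It fails at once if the carton is lifted (its underside's centre more than 12 mm above the deck) (z of carton in the frame of bin above 0.097 m).
It fails at once if the flap bears on the carton (more than 0.5 N) (contact force between carton and flap above 0.5 N).
It fails at once if the knob, tape roll, jar or larger carton is shifted by more than 20 mm (distance of any of knob, tape, jar, hinge_box from where it was at the start of the episode above 0.02 m).
It also fails if it takes over 32 s, if anything falls off the work surface, if the arm or the gripper's body presses on something with over 40 N, if the wrist force passes 120 N, or if a joint passes its speed limit or range.

## Working session

There is one attempt and no reset: what is moved stays moved. The work goes in short steps, Python scripts to look and compute and a shell command to move; the robot and the scene stay as the last step left them, time stands still between calls to the robot, and variables do not carry over. Pictures are saved under pics/ and viewed, and the job is handed in when it is done.

```bash
ls; mkdir -p pics
python3 - <<'E'
from cell import robot
import cv2
print(robot.observe())
for n in ("scene","side","wrist"):
    r=robot.read_camera(n); cv2.imwrite(f"pics/{n}0.png",r["color"])
    print(n,{k:v for k,v in r.items() if k!="color"})
E
```

```text
pics
{'time': 0.0, 'qpos': array([-1.44100149e+00,  3.42695906e-01,  1.52501757e+00, -5.37907934e-06,
        1.27533373e+00, -1.45977684e-01]), 'qvel': array([ 1.83660739e-04, -1.54190039e-03,  1.48863282e-03,  1.88782960e-05,
       -1.32969472e-03,  8.17790583e-05]), 'joint_efforts': array([-4.32506258e-04, -4.31241131e+01, -2.44222981e+01,  7.19081727e-02,
        5.57168364e-02, -1.50578148e-04]), 'tool_pos': array([ 0.14293281, -0.50476556,  0.22605866]), 'tool_rot': array([-3.14015283e+00, -2.06489414e-04,  2.75773943e-01]), 'contact_force': array([ 0.38325851, -1.35302962,  0.15484008]), 'torque': array([0.01428284, 0.01619983, 0.05734391]), 'opening': 0.09196962931040674}
scene {'fx': 424.20358422655426, 'fy': 424.20358422655426, 'cx': 249.2177824673105, 'cy': 194.66256919867257, 'rvec': array([ 2.04600529,  1.66527896, -0.52264057]), 'tvec': array([-0.08119932, -0.41079909,  1.38141243])}
side {'fx': 494.79077201676637, 'fy': 494.79077201676637, 'cx': 256.4409987850522, 'cy': 183.78139551326726, 'rvec': array([ 0.84744043, -2.61558766,  0.98974573]), 'tvec': array([0.43746422, 0.32932739, 0.75333999])}
wrist {'fx': 297.3186396354542, 'fy': 297.3186396354542, 'cx': 257.3431371010757, 'cy': 190.60895916034536, 'hand_eye': array([[-6.51163462e-04, -9.69267364e-01, -2.46008847e-01,
         6.61377740e-02],
       [ 9.99999696e-01, -5.25455744e-04, -5.76630318e-04,
         8.14207283e-04],
       [ 4.29642187e-04, -2.46009147e-01,  9.69267411e-01,
        -1.58548606e-01],
       [ 0.00000000e+00,  0.00000000e+00,  0.00000000e+00,
         1.00000000e+00]])}
```

View pics/scene0.png

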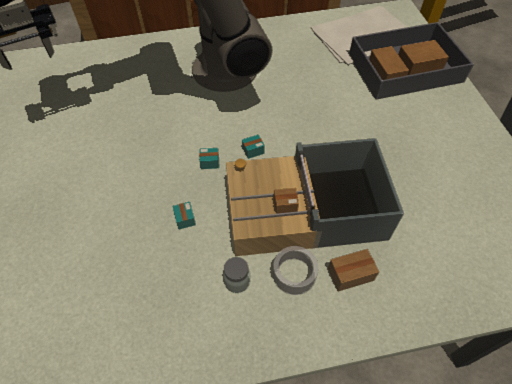

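View pics/side0.png

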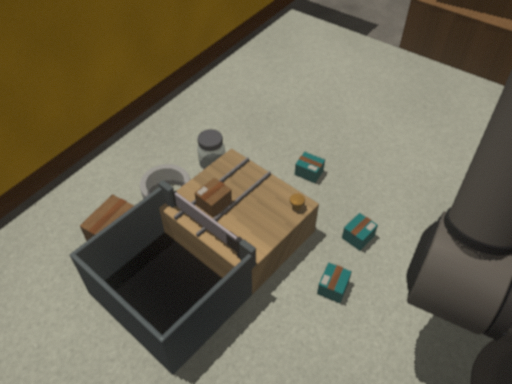

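View pics/wrist0.png

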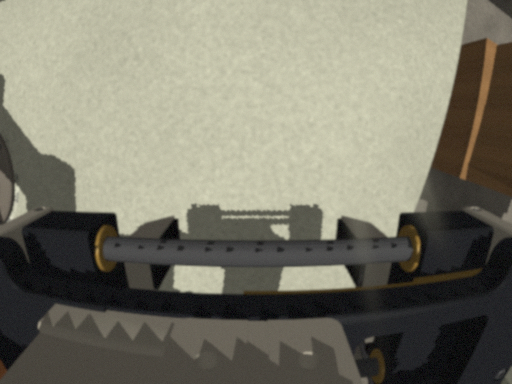

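Run:
```python
import cv2
a=cv2.imread("pics/scene0.png")[125:265,215:405]; cv2.imwrite("pics/scene0c.png",cv2.resize(a,None,fx=4,fy=4,interpolation=cv2.INTER_CUBIC))
a=cv2.imread("pics/side0.png")[140:300,120:330]; cv2.imwrite("pics/side0c.png",cv2.resize(a,None,fx=3.7,fy=3.7,interpolation=cv2.INTER_CUBIC))
```

```text
(no output)
```

View pics/scene0c.png

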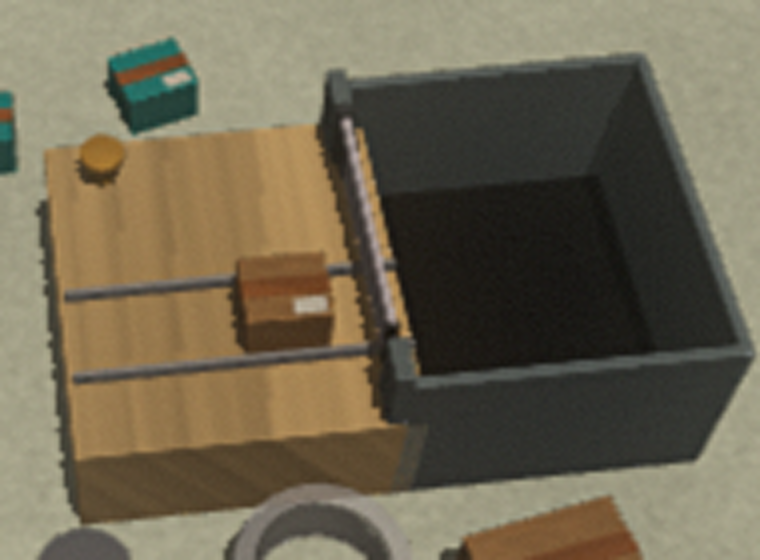

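View pics/side0c.png

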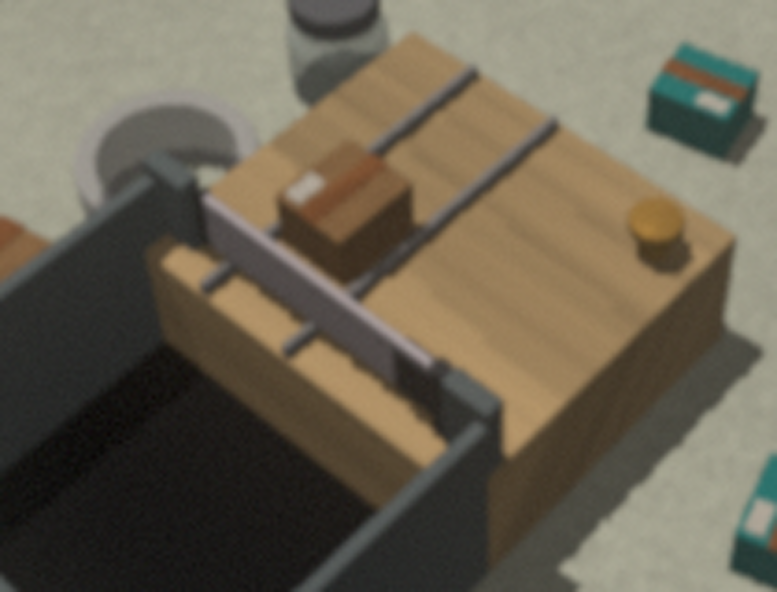

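```bash
cat > h.py <<'E'
import numpy as np, cv2
def cast(r,uv,z):
    R,_=cv2.Rodrigues(r["rvec"]); C=-R.T@r["tvec"]
    d=R.T@np.array([(uv[0]-r["cx"])/r["fx"],(uv[1]-r["cy"])/r["fy"],1.]); return C+d*(z-C[2])/d[2]
def proj(r,P):
    K=np.array([[r["fx"],0,r["cx"]],[0,r["fy"],r["cy"]],[0,0,1.]])
    return cv2.projectPoints(np.array(P,float).reshape(-1,3),r["rvec"],r["tvec"],K,None)[0].reshape(-1,2)
E
cat > fit.py <<'E'
from cell import robot
from h import *
sc=robot.read_camera("scene"); sd=robot.read_camera("side")
S=lambda x,y:(215+x/4-.375,125+y/4-.375)
D=lambda x,y:(120+x/3.7-.365,140+y/3.7-.365)
pts=[(sc,S(45,150),(-180,110,85)),(sc,S(77,458),(-180,-110,85)),(sc,S(66,297),(-176,-5,93)),(sc,S(74,380),(-176,-61,93)),
(sc,S(644,55),(194,110,125)),(sc,S(752,352),(194,-110,125)),
(sd,D(415,33),(-180,-110,85)),(sd,D(735,240),(-180,110,85)),(sd,D(475,70),(-176,-61,93)),(sd,D(553,122),(-176,-5,93))]
W=np.array([cast(c,uv,b[2]/1e3)[:2] for c,uv,b in pts]); B=np.array([b[:2] for *_,b in pts])/1e3
def kab(W,B):
    wm,bm=W.mean(0),B.mean(0); H=(B-bm).T@(W-wm); th=np.arctan2(H[0,1]-H[1,0],H[0,0]+H[1,1])
    R=np.array([[np.cos(th),-np.sin(th)],[np.sin(th),np.cos(th)]]); return th,R,wm-R@bm
for idx in (range(6),range(6,10),range(10)):
    idx=list(idx); th,R,t=kab(W[idx],B[idx]); print(th,t, np.round(((W-t)@R-B)*1e3,1).tolist())
# carton
for c,q in((sc,[S(238,258),S(325,252),S(331,318),S(244,322)]),(sd,[D(345,140),D(412,188),D(345,240),D(280,200)])):
    w=np.array([cast(c,u,.121)[:2] for u in q]); b=(w-t)@R*1e3; print("carton",np.round(b,1).tolist(),b.mean(0), np.linalg.norm(np.roll(b,1,0)-b,axis=1))
for c,u,z in((sc,S(102,150),.112),(sd,D(656,215),.112)): print("knob",(cast(c,u,z)[:2]-t)@R*1e3)
for c,u,z in((sc,S(345,118),.133),(sc,S(390,322),.133),(sd,D(207,198),.133),(sd,D(435,360),.133)): print("flap",(cast(c,u,z)[:2]-t)@R*1e3)
E
python3 fit.py
```

```text
1.4816557099050598 [0.57724987 0.10011637] [[1.7, -0.1], [1.6, 2.5], [0.9, -1.3], [0.4, -1.5], [-1.6, -2.2], [-3.0, 2.6], [2.1, 7.3], [5.1, 4.4], [3.5, 6.9], [5.1, 5.9]]
1.4684168292762292 [0.57387518 0.10462305] [[-3.9, -6.3], [-1.1, -3.7], [-3.2, -7.4], [-2.9, -7.6], [-7.2, -3.5], [-5.7, 1.3], [-0.6, 1.2], [-0.5, -1.8], [0.1, 0.8], [1.0, -0.2]]
1.4744881685041917 [0.57570148 0.10194764] [[-0.8, -3.1], [0.7, -0.5], [-0.7, -4.2], [-0.8, -4.5], [-4.1, -2.5], [-3.9, 2.2], [1.2, 4.4], [2.7, 1.4], [2.2, 3.9], [3.5, 3.0]]
carton [[-77.7, -12.3], [-28.0, -13.7], [-32.1, -58.2], [-80.3, -55.5]] [-54.52787681 -34.91355051] [43.23949263 49.74339478 44.69176148 48.32188305]
carton [[-76.3, -54.0], [-75.4, -8.2], [-31.6, -9.7], [-28.6, -50.0]] [-52.97812866 -30.49516978] [47.85544541 45.77180783 43.84702093 40.45419077]
knob [-146.79339519   81.42570805]
knob [-145.4731755    85.17779518]
flap [-2.48280108 72.51011693]
flap [ -2.94014909 -71.87999572]
flap [ -0.59097825 -68.2354248 ]
flap [-3.45753405 74.13513985]
```

```bash
cat > go.py <<'E'
import sys
from cell import robot
from h import *
from scipy.spatial.transform import Rotation as Ro
th=1.4745; t=np.array([.5757,.1019])
Rb=np.array([[np.cos(th),-np.sin(th)],[np.sin(th),np.cos(th)]])
def st():
    o=robot.observe(); R=Ro.from_euler('xyz',o["tool_rot"]).as_matrix(); p=o["tool_pos"]
    y=-R[:2,1]; 
    A=((p[:2]+.0555*y)-t)@Rb*1e3; B=((p[:2]-.0555*y)-t)@Rb*1e3
    print("t",round(o["time"],2),"tcp",np.round(p,4),"yaw",round(np.degrees(o["tool_rot"][2]),1),"A",A.round(1),"B",B.round(1),"F",o["contact_force"].round(1),"open",round(o["opening"],4),"q",o["qpos"].round(2))
    return o,R,p
if __name__=="__main__":
    o,R,p=st()
    # target in bin mm (x y), z m, jaw angle deg in bin (B->A)
    x,y,z,a=map(float,sys.argv[1:5])
    w=t+Rb@np.array([x,y])/1e3; T=np.array([*w,z])
    yaw=np.degrees(th)+a-90
    print("target",T,"yaw",yaw,"d units",(R.T@(T-p)/.025).round(2),"roll units",round(-(yaw-np.degrees(o["tool_rot"][2]))/6,2))
    print("bin +x per unit", (R.T@np.array([*Rb[:,0],0])).round(3))
E
python3 go.py -72 6 .2 45
```

```text
t 0.25 tcp [ 0.143  -0.505   0.2264] yaw 15.8 A [-594.   392.6] B [-697.4  352.2] F [1.  0.4 0.2] open 0.0919 q [-1.44  0.34  1.52 -0.    1.28 -0.15]
target [0.56280517 0.03081045 0.2       ] yaw 39.48262689203989 d units [ 22.   -16.05   1.07] roll units -3.95
bin +x per unit [ 0.364 -0.932  0.001]
```

```bash
python3 -m crank '{"claw":[1,1,1,1,1,1,1,1],"delta_pos":[[0.5,-0.4,0],[1.5,-1.1,0],[2.7,-2,0],[4,-2.9,0],[5.3,-3.9,0],[6.6,-4.8,0],[7.9,-5.8,0],[9.2,-6.7,0]],"roll":[0,-0.5,-1,-1.5,-2,-2.5,-3,-3.5]}' && python3 go.py -72 6 .2 45
```

```text
time: 0.92
tool_pos: [0.3193, -0.2795, 0.2268]
tool_rot: [3.141, -0.0, 0.644]
contact_force: [0.6, -0.5, -0.5]
opening: 0.0917
t 0.92 tcp [ 0.3193 -0.2795  0.2268] yaw 36.9 A [-363.3  256. ] B [-445.2  181.1] F [ 0.6 -0.5 -0.5] open 0.0917 q [-0.9   0.16  1.78  0.    1.21  0.03]
target [0.56280517 0.03081045 0.2       ] yaw 39.48262689203989 d units [15.24 -4.07  1.07] roll units -0.43
bin +x per unit [ 0.675 -0.738 -0.   ]
```

```bash
python3 -m crank '{"claw":[1,1,1,1,1,1,1,1],"delta_pos":[[1.2,-0.3,0],[2.4,-0.6,0],[3.6,-0.9,0],[4.8,-1.3,0],[6,-1.6,0],[7.2,-1.9,0],[8.4,-2.2,0],[9.6,-2.6,0]],"roll":[-0.2,-0.4,-0.4,-0.4,-0.4,-0.4,-0.4,-0.4]}' && python3 -m crank '{"claw":[1,1,1,1,1,1,1,1],"delta_pos":[[1.2,-0.3,0],[2.4,-0.6,0],[3.6,-1,0],[4.6,-1.2,0],[5.2,-1.4,0],[5.5,-1.5,0],[5.6,-1.5,0],[5.6,-1.5,0]],"roll":[0,0,0,0,0,0,0,0]}' && python3 go.py -72 6 .2 45
python3 - <<'E'
from cell import robot
import cv2,pickle
o=robot.observe(); r={n:robot.read_camera(n) for n in("wrist","scene","side")}
pickle.dump((o,r),open("v1.pkl","wb"))
for n in r: cv2.imwrite(f"pics/{n}1.png",cv2.resize(r[n]["color"],None,fx=1.5,fy=1.5,interpolation=cv2.INTER_CUBIC))
E
```

```text
time: 1.58
tool_pos: [0.4728, -0.0843, 0.2267]
tool_rot: [3.141, -0.0, 0.684]
contact_force: [0.1, -0.2, 0.1]
opening: 0.0918
time: 2.25
tool_pos: [0.5566, 0.0319, 0.2265]
tool_rot: [-3.141, 0.001, 0.685]
contact_force: [-0.9, -0.0, 1.2]
opening: 0.0919
t 2.25 tcp [0.5566 0.0319 0.2265] yaw 39.2 A [-32.1  51.4] B [-110.9  -26.8] F [-0.9 -0.   1.2] open 0.0919 q [-0.08  0.4   1.43 -0.    1.31  0.81]
target [0.56280517 0.03081045 0.2       ] yaw 39.48262689203989 d units [0.17 0.19 1.06] roll units -0.04
bin +x per unit [ 0.704 -0.71  -0.   ]
```

View pics/wrist1.png

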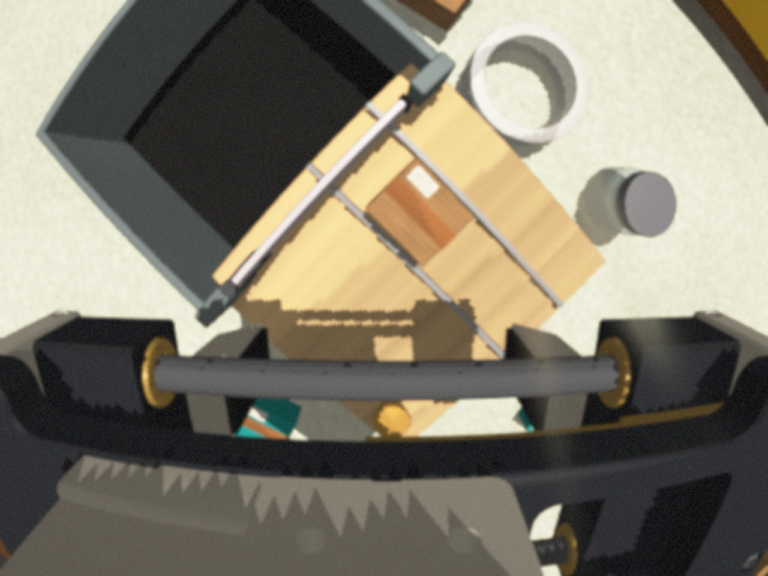

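View pics/scene1.png

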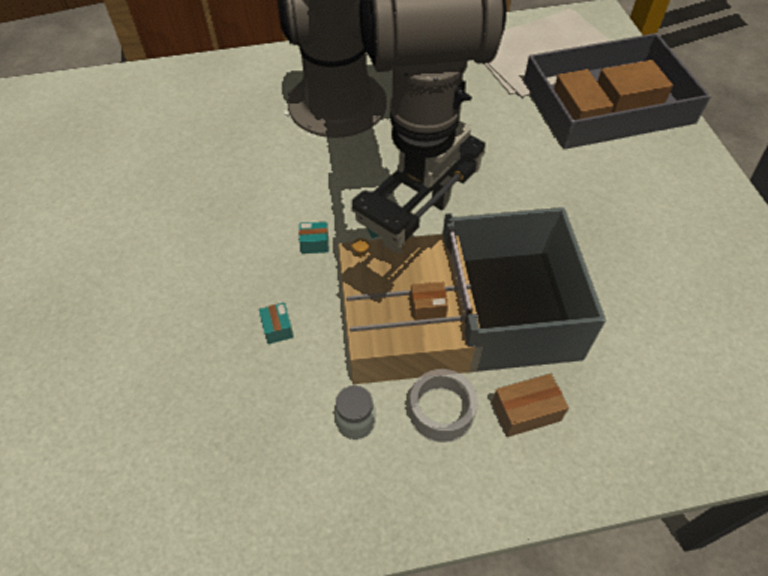

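View pics/side1.png

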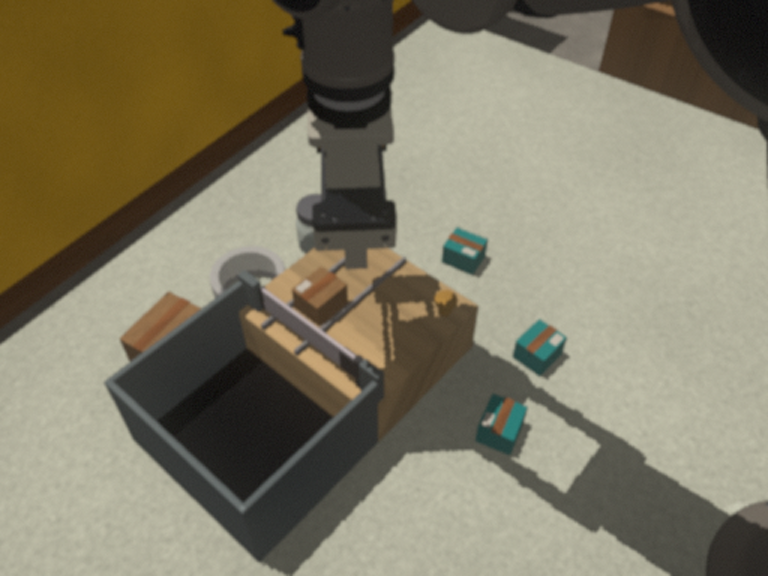

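```bash
cat > wr.py <<'E'
import pickle,sys
from go import *
def wcast(o,r,uv,z):
    R=Ro.from_euler('xyz',o["tool_rot"]).as_matrix(); H=r["hand_eye"]
    v=np.array([uv[0]-r["cx"],uv[1]-r["cy"]]); n=np.linalg.norm(v); a=n/r["fx"]
    d=R@H[:3,:3]@np.array([*(v/n*np.sin(a)),np.cos(a)]); C=o["tool_pos"]+R@H[:3,3]
    return (C+d*(z-C[2])/d[2])[:2]
E
cat > m1.py <<'E'
from wr import *
o,rr=pickle.load(open("v1.pkl","rb")); r=rr["wrist"]
q=lambda x,y:(x/1.5-.17,y/1.5-.17)
for n,u,z,b in [("corner",q(605,262),.085,(-180,-110)),("rail-",q(560,304),.093,(-176,-61)),("flapfree",q(408,100),.133,(0,-76)),("flaphinge",q(237,281),.133,(0,74)),("tubcorner",q(40,133),.125,(194,110)),("deckedge",q(215,275),.085,(20,102))]:
    w=wcast(o,r,u,z); print(n,((w-t)@Rb*1e3).round(1),b)
b=np.array([((wcast(o,r,q(*u),.121)-t)@Rb*1e3) for u in((415,155),(475,218),(428,265),(365,207))]); print(b.round(1),b.mean(0))
print("knob",((wcast(o,r,q(394,417),.112)-t)@Rb*1e3))
E
python3 m1.py
```

```text
corner [-182.1 -108.7] (-180, -110)
rail- [-176.1  -60.8] (-176, -61)
flapfree [ -4.1 -74.1] (0, -76)
flaphinge [-4.4 71.7] (0, 74)
tubcorner [185.3 106.6] (194, 110)
deckedge [ 14.9 100.7] (20, 102)
[[-29.1 -55.4]
 [-81.  -54.8]
 [-81.5 -14.5]
 [-30.  -12.8]] [-55.43234679 -34.36410878]
knob [-145.27987676   78.05688797]
```

```bash
python3 -m crank '{"claw":[1,1,1,1,1,1,1,1],"delta_pos":[[0.1,0.1,0.6],[0.2,0.2,1.4],[0.2,0.2,2.2],[0.2,0.2,3],[0.2,0.2,3.8],[0.2,0.2,4.5],[0.2,0.2,4.9],[0.2,0.2,5.05]],"roll":[0,0,0,0,0,0,0,0]}' && python3 go.py -20 6 .1 45
python3 - <<'E'
from cell import robot
import cv2,pickle
o=robot.observe(); r={n:robot.read_camera(n) for n in("wrist","scene","side")}
pickle.dump((o,r),open("v2.pkl","wb"))
a=r["wrist"]["color"]; cv2.imwrite("pics/wrist2.png",cv2.resize(a,None,fx=1.5,fy=1.5,interpolation=cv2.INTER_CUBIC))
a=r["side"]["color"][120:300,100:340]; cv2.imwrite("pics/side2.png",cv2.resize(a,None,fx=3.2,fy=3.2,interpolation=cv2.INTER_CUBIC))
E
```

```text
time: 3.07
tool_pos: [0.5627, 0.0306, 0.099]
tool_rot: [-3.14, 0.002, 0.683]
contact_force: [-0.8, -0.5, -0.3]
opening: 0.0917
t 3.07 tcp [0.5627 0.0306 0.099 ] yaw 39.1 A [-32.8  45.1] B [-111.7  -32.9] F [-0.8 -0.5 -0.3] open 0.0917 q [-0.08  0.54  1.58 -0.    1.02  0.81]
target [0.56780485 0.08256954 0.1       ] yaw 39.48262689203989 d units [ 1.47 -1.48 -0.04] roll units -0.06
bin +x per unit [ 0.703 -0.711 -0.   ]
```

View pics/wrist2.png

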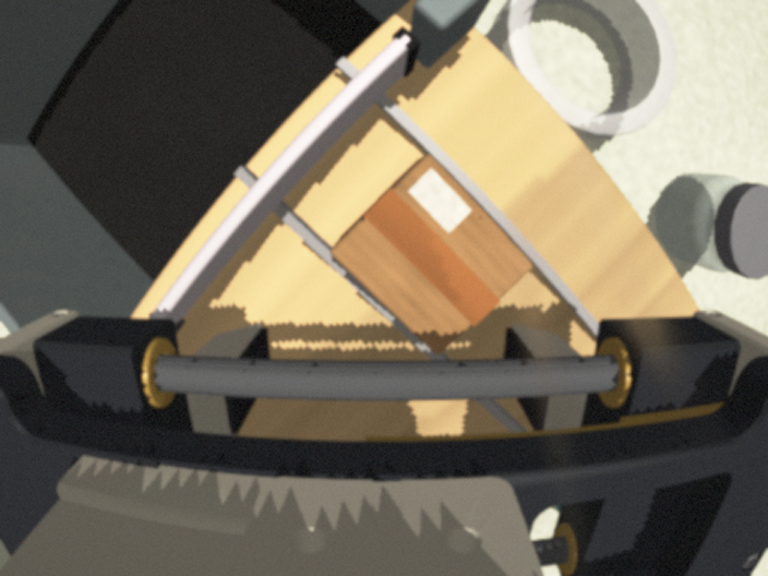

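View pics/side2.png

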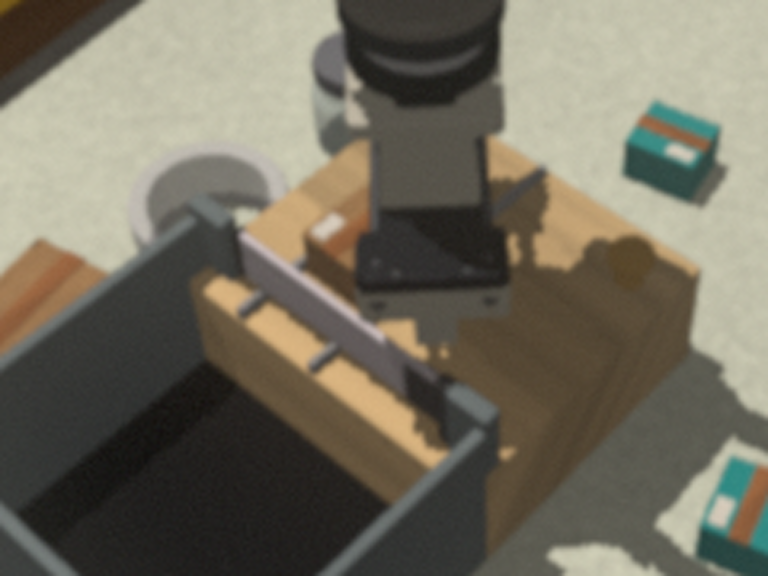

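```bash
python3 -m crank '{"claw":[1,1,1,1,1,1,1,1],"delta_pos":[[0.1,-0.1,0],[0.2,-0.2,0],[0.3,-0.3,0],[0.4,-0.4,0],[0.5,-0.5,0],[0.6,-0.6,0],[0.7,-0.7,0],[0.8,-0.8,0]],"roll":[0,0,0,0,0,0,0,0]}' && python3 go.py -20 6 .1 45
python3 - <<'E'
from cell import robot
import cv2,pickle
o=robot.observe(); r={n:robot.read_camera(n) for n in("wrist","scene","side")}
pickle.dump((o,r),open("v3.pkl","wb"))
a=r["wrist"]["color"]; cv2.imwrite("pics/wrist3.png",cv2.resize(a,None,fx=1.5,fy=1.5,interpolation=cv2.INTER_CUBIC))
E
```

```text
time: 3.88
tool_pos: [0.5665, 0.0593, 0.1005]
tool_rot: [3.141, 0.001, 0.684]
contact_force: [-1.6, -5.5, 2.3]
opening: 0.0918
t 3.88 tcp [0.5665 0.0593 0.1005] yaw 39.2 A [-3.9 44.2] B [-82.7 -34. ] F [-1.6 -5.5  2.3] open 0.0918 q [-0.03  0.55  1.57 -0.    1.03  0.86]
target [0.56780485 0.08256954 0.1       ] yaw 39.48262689203989 d units [ 0.63 -0.69  0.02] roll units -0.04
bin +x per unit [ 0.704 -0.71  -0.001]
```

View pics/wrist3.png

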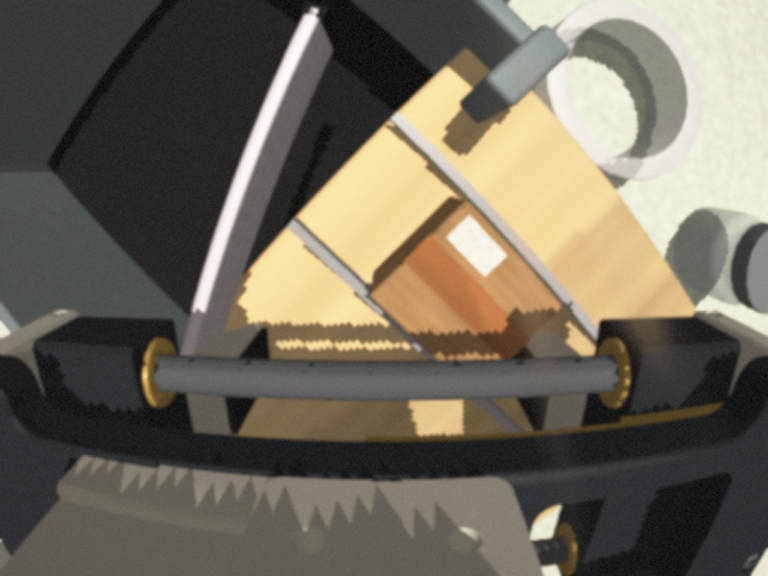

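The flap is open about 0.5 rad with the left finger on it. The carton's rear corner is at about (515,355), next to the right finger, and its front is still well short of the opening. I'll continue straight on.

```bash
python3 -m crank '{"claw":[1,1,1,1,1,1,1,1],"delta_pos":[[0.1,-0.1,0],[0.2,-0.2,0],[0.3,-0.3,0],[0.4,-0.4,0],[0.5,-0.5,0],[0.6,-0.6,0],[0.7,-0.7,0],[0.8,-0.8,0]],"roll":[0,0,0,0,0,0,0,0]}' && python3 go.py 20 6 .1 45
python3 - <<'E'
from cell import robot
import cv2,pickle
o=robot.observe(); r={n:robot.read_camera(n) for n in("wrist","scene")}
pickle.dump((o,r),open("v4.pkl","wb"))
a=r["wrist"]["color"]; cv2.imwrite("pics/wrist4.png",cv2.resize(a,None,fx=1.5,fy=1.5,interpolation=cv2.INTER_CUBIC))
a=r["scene"]["color"][125:265,215:405]; cv2.imwrite("pics/scene4.png",cv2.resize(a,None,fx=4,fy=4,interpolation=cv2.INTER_CUBIC))
E
```

```text
time: 4.7
tool_pos: [0.5698, 0.0876, 0.1005]
tool_rot: [3.141, -0.0, 0.685]
contact_force: [1.6, -5.6, -0.5]
opening: 0.0919
t 4.7 tcp [0.5698 0.0876 0.1005] yaw 39.2 A [24.6 43.5] B [-54.2 -34.6] F [ 1.6 -5.6 -0.5] open 0.0919 q [ 0.02  0.56  1.55 -0.    1.04  0.91]
target [0.57165075 0.12238423 0.1       ] yaw 39.48262689203989 d units [ 0.94 -1.03  0.02] roll units -0.04
bin +x per unit [ 0.704 -0.71  -0.001]
```

View pics/wrist4.png

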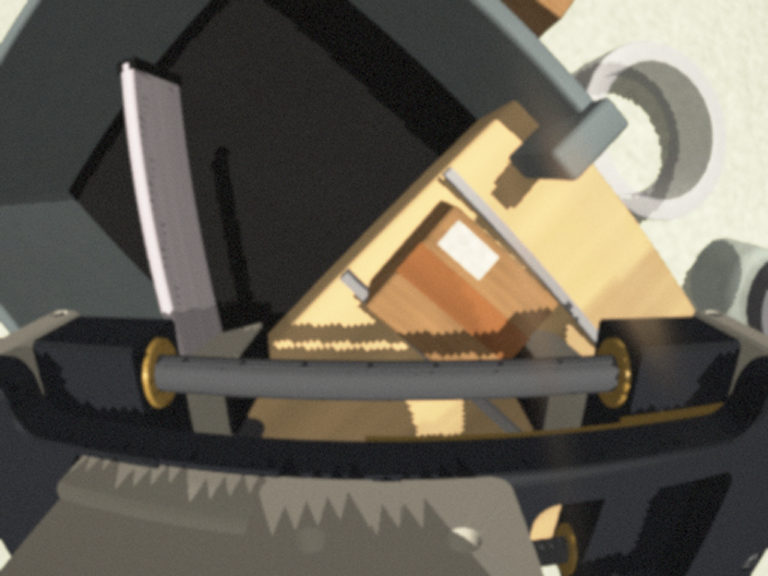

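View pics/scene4.png

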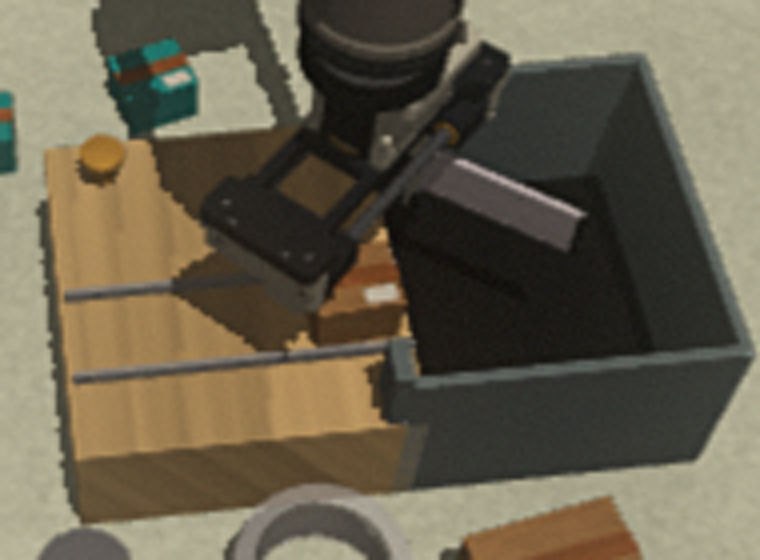

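The flap stands at about 1.1 rad and is clear of the carton by a wide margin. The carton's front is just past the opening, with both fingers in contact. I'll keep pushing.

```bash
python3 -m crank '{"claw":[1,1,1,1,1,1,1,1],"delta_pos":[[0.1,-0.1,0],[0.2,-0.2,0],[0.3,-0.3,0],[0.4,-0.4,0],[0.5,-0.5,0],[0.6,-0.65,0],[0.7,-0.75,0],[0.8,-0.85,0]],"roll":[0,0,0,0,0,0,0,0]}' && python3 go.py 30 6 .1 45
python3 - <<'E'
from cell import robot
import cv2,pickle
o=robot.observe(); r={n:robot.read_camera(n) for n in("wrist","scene")}
pickle.dump((o,r),open("v5.pkl","wb"))
a=r["wrist"]["color"]; cv2.imwrite("pics/wrist5.png",cv2.resize(a,None,fx=1.5,fy=1.5,interpolation=cv2.INTER_CUBIC))
a=r["scene"]["color"][125:265,215:405]; cv2.imwrite("pics/scene5.png",cv2.resize(a,None,fx=4,fy=4,interpolation=cv2.INTER_CUBIC))
E
```

```text
time: 5.47
tool_pos: [0.5718, 0.117, 0.1006]
tool_rot: [3.141, -0.0, 0.684]
contact_force: [1.8, -3.8, 0.9]
opening: 0.0919
t 5.47 tcp [0.5718 0.117  0.1006] yaw 39.2 A [54.1 44.4] B [-24.7 -33.7] F [ 1.8 -3.8  0.9] open 0.0919 q [0.07 0.57 1.53 0.   1.05 0.96]
target [0.57261222 0.1323379  0.1       ] yaw 39.48262689203989 d units [ 0.41 -0.45  0.02] roll units -0.05
bin +x per unit [ 0.704 -0.711  0.   ]
```

View pics/wrist5.png

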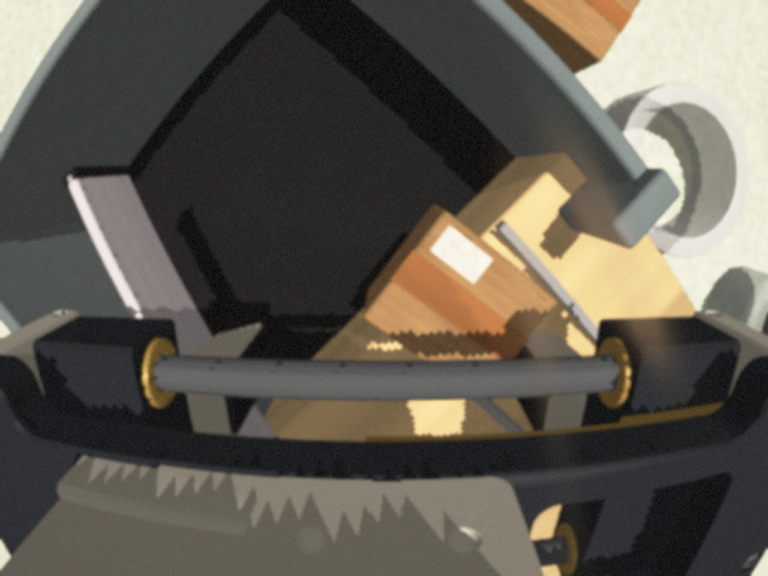

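View pics/scene5.png

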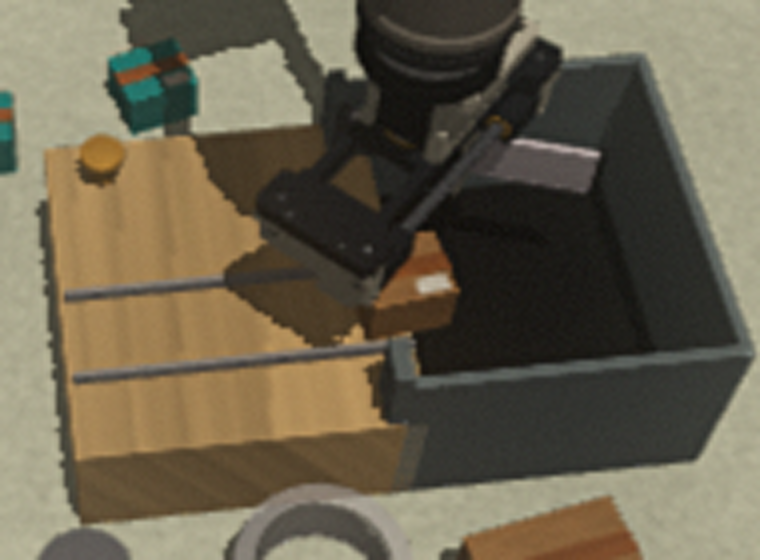

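```bash
python3 -m crank '{"claw":[1,1,1,1,1,1,1,1],"delta_pos":[[0.1,-0.1,0],[0.2,-0.2,0],[0.3,-0.3,0],[0.4,-0.4,0],[0.55,-0.55,0],[0.7,-0.7,0],[0.85,-0.85,0],[1.0,-1.0,0]],"roll":[0,0,0,0,0,0,0,0]}' && python3 go.py 30 6 .1 45
python3 - <<'E'
from cell import robot
import cv2,pickle
o=robot.observe(); r={n:robot.read_camera(n) for n in("wrist","scene")}
a=r["wrist"]["color"]; cv2.imwrite("pics/wrist6.png",cv2.resize(a,None,fx=1.5,fy=1.5,interpolation=cv2.INTER_CUBIC))
a=r["scene"]["color"][125:265,215:405]; cv2.imwrite("pics/scene6.png",cv2.resize(a,None,fx=4,fy=4,interpolation=cv2.INTER_CUBIC))
E
```

```text
time: 6.23
tool_pos: [0.575, 0.1526, 0.1003]
tool_rot: [-3.141, 0.0, 0.684]
contact_force: [2.1, -1.7, 0.0]
opening: 0.0915
t 6.23 tcp [0.575  0.1526 0.1003] yaw 39.2 A [89.9 44.7] B [ 11.  -33.4] F [ 2.1 -1.7  0. ] open 0.0915 q [0.13 0.59 1.49 0.   1.06 1.02]
target [0.57261222 0.1323379  0.1       ] yaw 39.48262689203989 d units [-0.59  0.57  0.01] roll units -0.04
bin +x per unit [ 0.704 -0.71   0.   ]
```

View pics/wrist6.png

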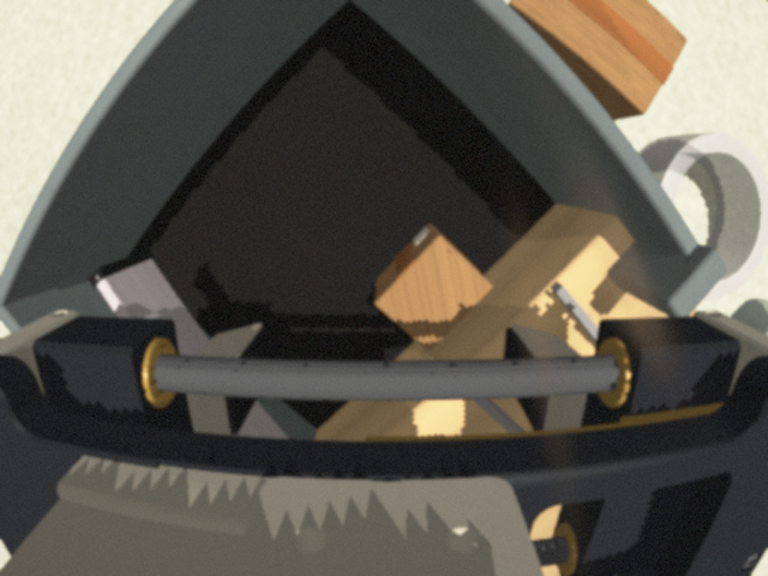

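View pics/scene6.png

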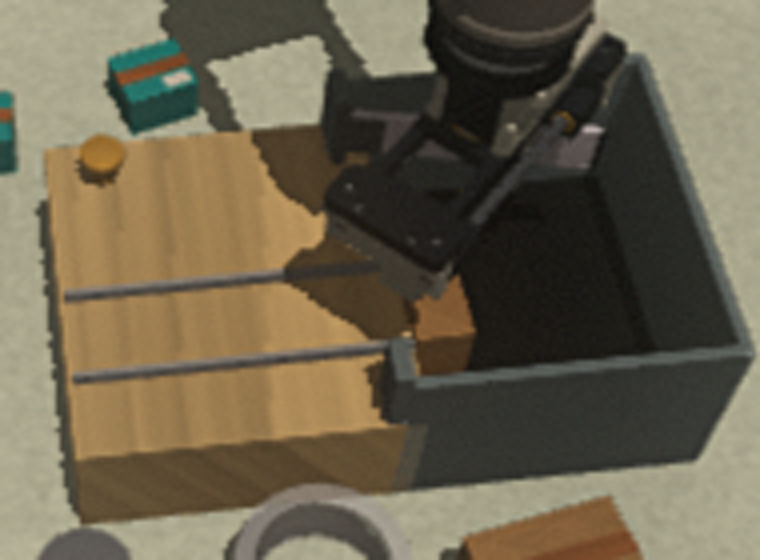

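The carton has tipped over the deck edge, shown on end at about (432,290). I'll hold the pose and look again.

```bash
python3 -m crank '{"claw":[1,1,1,1,1,1,1,1],"delta_pos":[[0,0,0],[0,0,0],[0,0,0],[0,0,0],[0,0,0],[0,0,0],[0,0,0],[0,0,0]],"roll":[0,0,0,0,0,0,0,0]}'
python3 - <<'E'
from cell import robot
import cv2,pickle
r={n:robot.read_camera(n) for n in("wrist","scene")}
a=r["wrist"]["color"]; cv2.imwrite("pics/wrist7.png",cv2.resize(a,None,fx=1.5,fy=1.5,interpolation=cv2.INTER_CUBIC))
E
```

```text
time: 7.0
tool_pos: [0.5752, 0.1518, 0.1005]
tool_rot: [3.141, -0.0, 0.684]
contact_force: [2.1, 1.6, 0.6]
opening: 0.0918
```

View pics/wrist7.png

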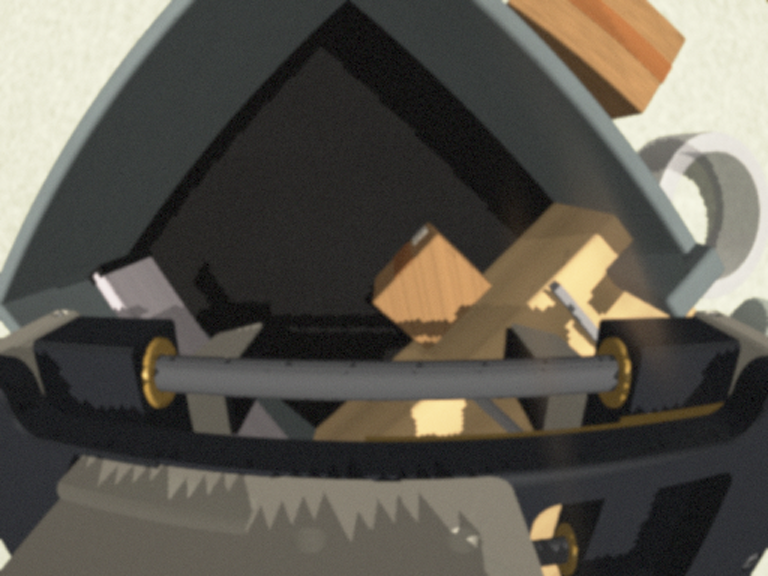

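The carton stands on its nose beside the deck edge, so its underside faces the deck. I need to measure its x against the 20 mm limit.

```bash
cat > m2.py <<'E'
from wr import *
o=robot.observe(); r=robot.read_camera("wrist")
q=lambda x,y:(x/1.5-.17,y/1.5-.17)
for z in (.062,):
  b=np.array([((wcast(o,r,q(*u),z)-t)@Rb*1e3) for u in((432,225),(493,288),(430,347),(373,288))]); print(z,b.round(1).tolist(),b.mean(0),np.linalg.norm(b-np.roll(b,1,0),axis=1))
for u,z,n in (((556,204),.085,"deck edge right corner (20,-110?)"),((315,432),.085,"deck edge left"),((450,310),.085,"deckedge"),((470,290),.085,"e")): print(n,((wcast(o,r,q(*u),z)-t)@Rb*1e3).round(1))
print(o["contact_force"])
a=r["color"][130:245,220:430]; cv2.imwrite("pics/w8.png",cv2.resize(a,None,fx=3.8,fy=3.8,interpolation=cv2.INTER_CUBIC))
E
python3 m2.py
```

```text
0.062 [[65.5, -40.6], [24.3, -40.7], [24.4, 0.2], [63.9, -1.5]] [ 44.51091081 -20.64025179] [39.14949381 41.18512472 40.89515834 39.5957499 ]
deck edge right corner (20,-110?) [ 39.4 -83.8]
deck edge left [38.9 61.9]
deckedge [ 38.6 -21.8]
e [ 38.9 -33.4]
[ 2.63548322  1.17631296 -0.02360329]
```

View pics/w8.png

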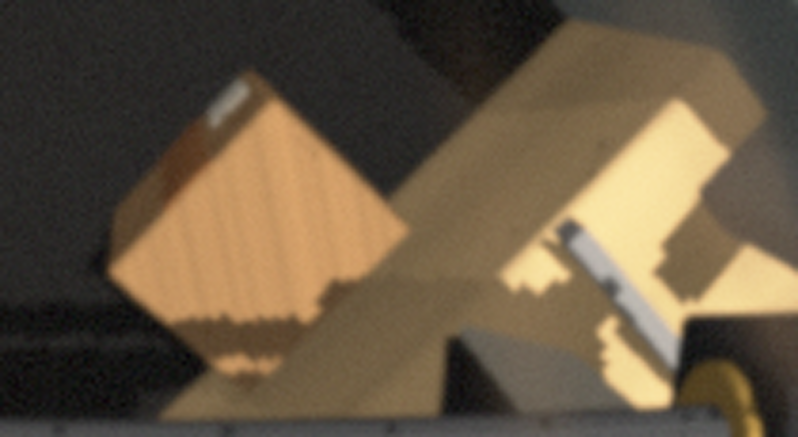

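```bash
cat > m3.py <<'E'
from wr import *
o=robot.observe(); r=robot.read_camera("wrist")
q=lambda x,y:(220+x/3.8-.37,130+y/3.8-.37)
b=np.array([((wcast(o,r,q(*u),.062)-t)@Rb*1e3) for u in((275,98),(408,232),(245,380),(110,270))]); print(b.round(1).tolist(),b.mean(0),np.linalg.norm(b-np.roll(b,1,0),axis=1))
for u in ((680,98),(500,270)): print("deck top edge",((wcast(o,r,q(*u),.085)-t)@Rb*1e3).round(1))
for u in ((400,195),(565,22)): print("edge bottom?",[((wcast(o,r,q(*u),z)-t)@Rb*1e3).round(1).tolist() for z in (.012,.0)])
E
python3 m3.py
```

```text
[[60.8, -40.0], [25.7, -40.5], [26.5, 0.6], [59.5, 3.0]] [ 43.11639067 -19.2219756 ] [42.98512322 35.13054846 41.08248336 33.11432614]
deck top edge [ 16.7 -90.2]
deck top edge [ 17.6 -47.5]
edge bottom? [[15.8, -44.6], [12.0, -44.7]]
edge bottom? [[17.6, -100.1], [13.8, -103.0]]
```

The carton's underside is about 8 mm clear of the deck face, at x ≈ 28 mm. It is upright and its top is at about 62 mm. I'll back the fingers out straight so the flap follows shut.

```bash
python3 -m crank '{"claw":[1,1,1,1,1,1,1,1],"delta_pos":[[-0.1,0.1,0],[-0.25,0.25,0],[-0.45,0.45,0],[-0.65,0.65,0],[-0.85,0.85,0],[-1.05,1.05,0],[-1.25,1.25,0],[-1.45,1.45,0]],"roll":[0,0,0,0,0,0,0,0]}' && python3 -m crank '{"claw":[1,1,1,1,1,1,1,1],"delta_pos":[[-0.2,0.2,0],[-0.4,0.4,0],[-0.6,0.6,0],[-0.8,0.8,0],[-1.0,1.0,0],[-1.2,1.2,0],[-1.4,1.4,0],[-1.6,1.6,0]],"roll":[0,0,0,0,0,0,0,0]}' && python3 -m crank '{"claw":[1,1,1,1,1,1,1,1],"delta_pos":[[-0.15,0.15,0],[-0.3,0.3,0],[-0.4,0.4,0],[-0.5,0.5,0],[-0.5,0.5,0],[-0.5,0.5,-0.4],[-0.5,0.5,-1],[-0.5,0.5,-2]],"roll":[0,0,0,0,0,0,0,0]}' && python3 go.py -72 6 .2 45
python3 - <<'E'
from cell import robot
import cv2,pickle
r={n:robot.read_camera(n) for n in("wrist","scene","side")}
a=r["wrist"]["color"]; cv2.imwrite("pics/wrist9.png",cv2.resize(a,None,fx=1.5,fy=1.5,interpolation=cv2.INTER_CUBIC))
a=r["side"]["color"]; cv2.imwrite("pics/side9.png",cv2.resize(a,None,fx=1.5,fy=1.5,interpolation=cv2.INTER_CUBIC))
E
```

```text
time: 7.87
tool_pos: [0.5702, 0.0999, 0.1006]
tool_rot: [3.141, -0.001, 0.684]
contact_force: [4.7, 0.2, 0.3]
opening: 0.0915
time: 8.53
tool_pos: [0.5635, 0.0438, 0.1002]
tool_rot: [-3.141, 0.001, 0.684]
contact_force: [-0.1, -0.6, 0.2]
opening: 0.0921
time: 9.2
tool_pos: [0.5611, 0.0274, 0.1497]
tool_rot: [-3.138, 0.003, 0.685]
contact_force: [-0.2, -0.4, -0.1]
opening: 0.0917
t 9.2 tcp [0.5611 0.0274 0.1497] yaw 39.2 A [-36.1  46.4] B [-115.   -31.7] F [-0.2 -0.4 -0.1] open 0.0917 q [-0.09  0.48  1.53  0.    1.13  0.8 ]
target [0.56280517 0.03081045 0.2       ] yaw 39.48262689203989 d units [ 0.13 -0.07 -2.01] roll units -0.04
bin +x per unit [ 0.704 -0.71   0.   ]
```

View pics/wrist9.png

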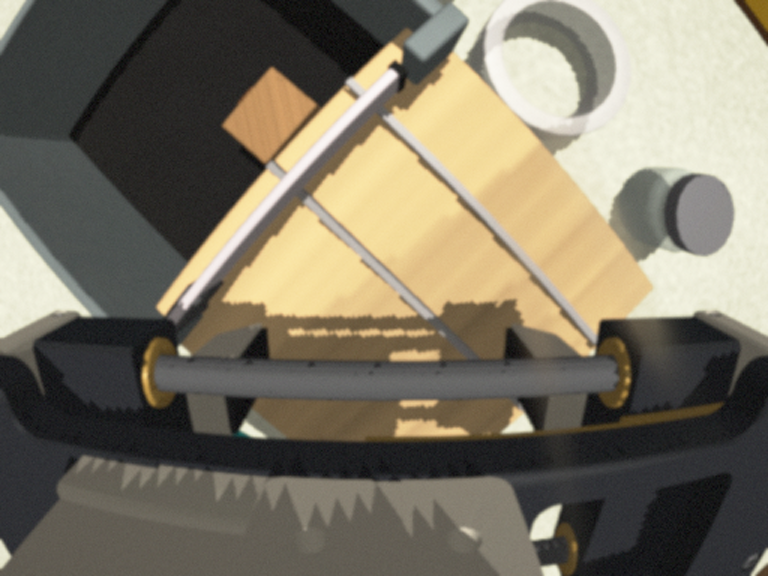

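View pics/side9.png

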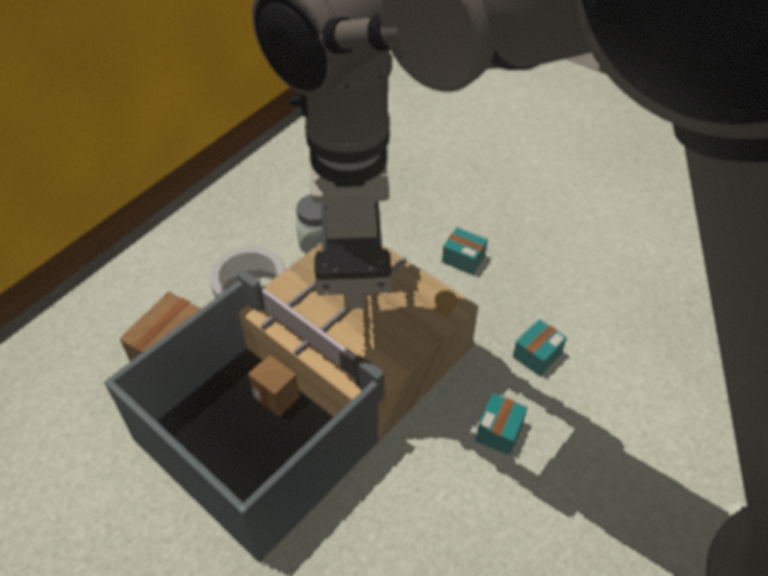

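The flap is back flush with the opening. The carton stands in the tub, at about (270,115) in the wrist view and (273,385) in the side view. I'll raise the hand and do a last check.

```bash
python3 -m crank '{"claw":[1,1,1,1,1,1,1,1],"delta_pos":[[0,0,-0.8],[0,0,-1.6],[0,0,-2.4],[0,0,-3],[0,0,-3],[0,0,-3],[0,0,-3],[0,0,-3]],"roll":[0,0,0,0,0,0,0,0]}'
cat > m4.py <<'E'
from wr import *
st(); o=robot.observe(); r={n:robot.read_camera(n) for n in("wrist","scene","side")}
pickle.dump((o,r),open("v10.pkl","wb"))
for n in r: cv2.imwrite(f"pics/{n}10.png",cv2.resize(r[n]["color"],None,fx=1.5,fy=1.5,interpolation=cv2.INTER_CUBIC))
a=r["wrist"]["color"][0:230,100:370]; cv2.imwrite("pics/w10c.png",cv2.resize(a,None,fx=2.6,fy=2.6,interpolation=cv2.INTER_CUBIC))
o1,r1=pickle.load(open("v1.pkl","rb"))
d=cv2.absdiff(r["scene"]["color"],r1["scene"]["color"]).max(2); m=(d>40).astype('uint8')
n,_,s,_=cv2.connectedComponentsWithStats(m); print([x[:5].tolist() for x in s[1:] if x[4]>15])
E
python3 m4.py
```

```text
time: 10.02
tool_pos: [0.5616, 0.0271, 0.2238]
tool_rot: [-3.14, 0.002, 0.684]
contact_force: [0.3, -0.1, -0.7]
opening: 0.092
t 10.02 tcp [0.5616 0.0271 0.2238] yaw 39.2 A [-36.4  45.9] B [-115.2  -32.3] F [ 0.3 -0.1 -0.7] open 0.092 q [-0.09  0.41  1.42 -0.    1.31  0.8 ]
[[247, 0, 5, 33, 98], [257, 0, 8, 24, 82], [318, 0, 3, 17, 27], [322, 0, 3, 16, 34], [333, 0, 5, 23, 85], [243, 35, 6, 14, 40], [309, 40, 20, 7, 88], [271, 48, 34, 10, 193], [304, 52, 11, 34, 134], [206, 75, 11, 7, 19], [253, 79, 45, 34, 197], [277, 83, 18, 2, 20], [301, 87, 23, 16, 108], [268, 96, 24, 5, 36], [284, 99, 16, 10, 37], [254, 111, 6, 4, 16], [259, 115, 8, 4, 18], [301, 115, 18, 11, 54], [262, 122, 17, 20, 128], [272, 123, 18, 24, 99], [226, 124, 27, 11, 118], [218, 126, 4, 11, 17], [232, 136, 12, 17, 67], [280, 137, 16, 10, 54], [264, 153, 6, 10, 21], [220, 160, 5, 17, 27], [235, 160, 11, 6, 26], [279, 161, 14, 9, 31], [226, 162, 9, 7, 27], [229, 172, 16, 10, 26], [247, 172, 14, 7, 39], [262, 175, 13, 14, 20], [243, 178, 14, 8, 42], [228, 188, 17, 10, 45], [272, 188, 27, 26, 472], [315, 193, 19, 25, 301], [242, 199, 12, 5, 33]]
```

View pics/w10c.png

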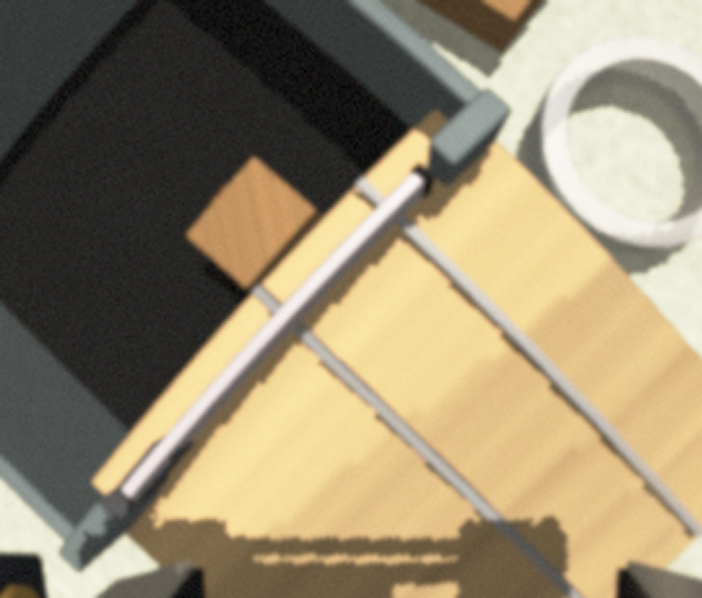

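View pics/scene10.png

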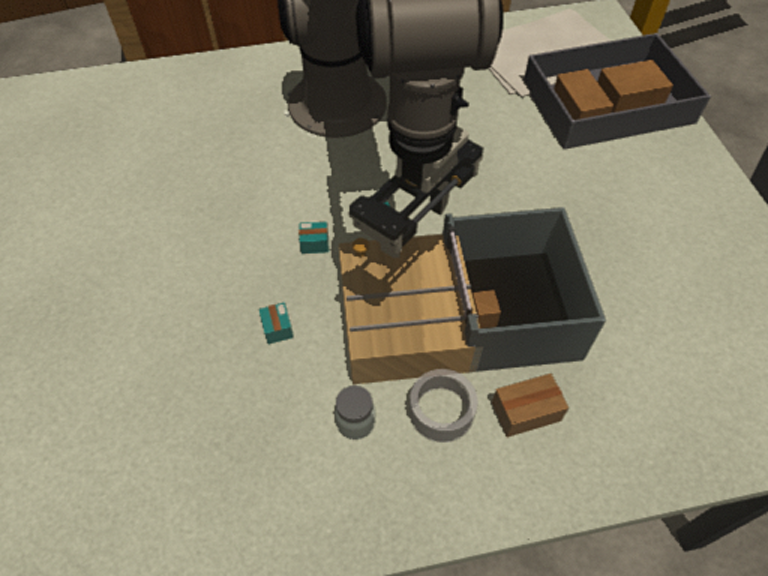

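Run:
```python
from wr import *
o,rr=pickle.load(open("v10.pkl","rb")); r=rr["wrist"]
q=lambda x,y:(100+x/2.6-.3,x*0+y/2.6-.3)
B=lambda u,z:((wcast(o,r,q(*u),z)-t)@Rb*1e3).round(1)
for n,u,z in (("far",(255,155),.062),("far",(188,237),.062),("near",(315,208),.062),("near",(250,290),.062),("deck",(415,128),.085),("deck",(93,482),.085),("deck",(335,210),.085),("flap free",(420,178),.133),("flap hinge",(130,490),.133)): print(n,B(u,z))
```

```text
far [ 60.9 -40.8]
far [57.9  3.4]
near [ 26.2 -41.6]
near [22.2  1.6]
deck [ 17.1 -90.5]
deck [ 15.6 102.6]
deck [ 16.  -46.2]
flap free [ -3.4 -71.7]
flap hinge [-3.8 71.6]
```

The underside sits 8 mm beyond the deck edge, giving x ≈ 28 mm. The flap reads parallel to the opening and shut, and the bystanders haven't moved. Handing in.

```bash
python3 -c "
from cell import robot
print(robot.hand_in())"
```

```text
the job is handed in; nothing more can be done
None
```

The small carton is posted in the tub, the flap is shut behind it, and I handed the job in at about 10 s of the 32 s allowed. No verdict came back, so the points below are from my own pictures and force readings.

**What I did:** I lowered the open gripper at about 45° to the track, one finger in front of the flap near its hinge and the other behind the carton. One straight push along the track opened the flap well ahead of the carton. The same push then slid the carton off the deck edge. In the pictures the flap was at about 0.5 rad, then 1.1 rad, and about 1.3 rad as the carton went through. I then backed the fingers out along the same line, the flap followed them shut, and I raised the hand clear.

**Last checks:**
- **Carton:** it stands on its nose in the tub. It looked the same in pictures about a second apart. By the bin's axes its underside is at x about 28 mm, y about -20 mm and z about 37 mm. The x value is only about 8 mm inside the 20 mm limit, and the carton cannot move nearer because the deck wall is there.
- **Flap:** both ends measured at the same x to within 0.5 mm, so it is shut.
- **Bystanders:** all four looked unmoved by eye in the scene view. I did not measure their positions again.
- **Robot:** it touches nothing; the force reading was under 1 N.

**Disagreement:** the scene and side cameras put the bin up to about 7 mm apart across the track. I used the average, and the wrist camera agreed with it to about 2 to 5 mm near the flap and deck, though the tub's far corner was about 9 mm off.

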